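# Tap the tilted amber bottle to free the beads in its neck

### The arm

A 7-joint arm with a two-finger parallel gripper is mounted at the origin on a cart in front of the work surface, level with it; the furniture and walls round the work are solid. World frame = base frame: x ahead of the robot, y to its left, z up, the work surface at z = 0. Lengths are in m, angles in degrees, forces in N, time in s.
With the tool pointing down it reaches from about 0.35 to 0.775 m from the base axis. Payload 3.1 kg.
Tool frame: the origin (TCP) lies on the centre line of the jaws, within the pads' length; the fingertips stand 17 mm ahead of it and the grasp point (between the pads) lies 2 mm behind it (robot.tip_reach is the distance from the TCP to the fingertips, in m); z points along the fingers, y is the line along which they close (so a half turn about z gives the same grasp; the last joint's range is limited). The gripper opens to 85 mm and grips with 20 to 120 N. Pads are 22 mm wide; open, the fingers measure 114 mm over their backs; the gripper's body (76 mm by 85 mm) begins 54 mm behind the grasp point. The pads swing forward as they close: fully open they stand 13 mm farther back than shut.
Start: joints at [-76.301, 17.813, 0.802, 86.603, -0.252, 75.585, -1.558], TCP at [0.152, 0.528, 0.248] pointing down, gripper open.
Joint ranges: [-154.91, 154.91], [-16.99, 109.72], [-72.82, 74.43], [7.12, 147.25], [-82.49, 262.49], [11.32, 116.49], [-174.64, 174.64]. Speed limits (degrees/s): [159.86, 159.86, 180, 180, 180, 180, 180].

### API

Orientations are given as [roll, pitch, yaw] about the fixed x, y, z axes, in that order (R = Rz(yaw) Ry(pitch) Rx(roll)).
In Python, from station import robot, fingers, vision, workorder, recognise gives the robot as it stands. Calls block until the motion is done:
- robot.move_to(position, orientation): joint-space move of the TCP to a pose.
- robot.line_to(position, orientation=None, velocity=0.15, f_stop=None): straight line of the TCP; orientation=None keeps the orientation; velocity is the mean speed in m/s. With f_stop (N) it stops when the force on the tool has changed by that much, and returns True; else False.
- robot.move_j(angles): joint-space move.
- fingers.gripper_to(opening, force=None): opening from 0.0 (shut) to 1.0 (fully open); force is the grip in N (None keeps the last); returns when the fingers have stopped.
- robot.pause(seconds).
- robot.inverse_kinematics(position, orientation): joint angles nearest the present ones, or None.
- vision.grab_frame(name): name is "scene" or "side" or "wrist"; returns the picture (384x512x3 uint8, red, green, blue); there is no depth.
- vision.calibration(name): a dict with "mtx" (3x3 intrinsics, pixels), "extrinsics" (4x4, takes a point from world to camera coordinates); the wrist camera has in their place "T_tool_cam" (4x4, takes a point from camera to tool coordinates, whose origin is the TCP and whose axes are the flange's). Camera axes: x right, y up, looking along -z (the intrinsics and any distortion apply to the point x, -y, -z); pixel columns grow to the right and rows downward; lengths in m; the calibration is good to about 2 mm. A picture is of the moment at which its call begins: read the wrist's pose just before it. calibration takes no time and is no camera call.
A pose or a line that the arm cannot do raises robot.PlanningError and nothing moves.
- workorder.close_job(): hands the job in; it is judged then, once.
Trained networks look in the newest picture that a camera, given by its name, has taken for a name from the list of things; names that differ only in an ending like _2 or _b are one class to them, and where a whole thing is asked for, a point or a joint stands for the part that bears it (a point fixed in the world has none). Each returns a list of dicts, best first, with "p" (0 to 1); they miss things now and then, are a little off and sometimes report something else, mostly with a low value. They report only what shows in the picture. A call takes as long as a camera call.
- recognise(label, camera): "rect" ([centre column, centre row, width, height] in pixels, round what is visible of it).
Readings, each from a call of its own:
- robot.current_time_s(): time.
- robot.current_joint_positions(): joint angles.
- robot.current_dq(): joint speeds.
- robot.current_joint_torque(): joint torques, N m.
- robot.current_tool_pos(): TCP position.
- robot.current_eef_rot(): TCP orientation.
- robot.current_contact_force(): force on the tool from outside, world axes, zero at the start.
- robot.current_torque(): the same for the moment, N m.
- robot.current_finger_gap(): opening from 0.0 (shut) to 1.0 (fully open).
- robot.current_gripper_force(): force on a finger pad.
Only numpy, scipy, OpenCV 4.12 (cv2) and the standard library are available. Lean on these libraries where they do the work, as an engineer would, in place of code of your own. Each camera call takes 0.05 s, during which the arm holds its last target. There are 200 camera calls.

### The job

Two copper beads are jammed in the neck of the amber glass bottle, which lies tilted in its sprung cradle. With the fingers, tap the upper side of that bottle near its shoulder from above, without striking it hard, so that it rocks mouth-down against its spring, until both beads have rolled out into the tray below the mouth. Do not free the white bead from the green bottle beside it.

Things in the scene. Friction and masses are not known exactly. Their poses are not given: they have to be found in the camera images.
- amber_stand: fixed stand of the amber bottle: steel base 270 x 100 mm; two grey cheeks, 166 mm high, outer faces 88 mm apart, carry the bottle's hinge; open felt-floored tray. Origin on the bench below the hinge, z up, x level along the bottle towards its mouth (roughly towards the robot). Hinge axis along y, 145 mm up. Tray inside: x 47 to 188 mm, y -44 to 44, floor z 12, walls to 42, end wall to 48.
- amber_tap (a point): tap point: top of the amber bottle's 60 mm body near the shoulder, 69 mm in front of the hinge, 150 mm up; moves with the bottle. Bottle rests mouth-down at 22 degrees; pushed down here it rocks, spring-loaded, up to 28 degrees more (stop: 27 mm down; 3 N to start, 8 N at the stop) and springs back. Fingertips 10 to 18 mm below this point, kept 0.5 s, free the beads. Over 60 N is too hard.
- bead_1_center (a point): centre of the first copper bead, a ball 22 mm in diameter, 20 g, at the start just inside the mouth of the amber bottle, behind a rib
- bead_2_center (a point): centre of the second copper bead, the same, at the start 24 mm farther up the neck behind another rib
- white_bead_center (a point): centre of the white bead, 22 mm, in the neck of the green bottle, which lies in an identical stand (green glass); it is to stay there. Rocking the green bottle would free it

How it is judged (in metres and radians):
At the end, for the whole second after the job is handed in: both copper beads lie in the catch tray of the amber bottle's stand (centres within the tray's walls and less than 40 mm above the bench), and the white bead is still where it was (within 15 mm) (x of bead_1_center in the frame of amber_stand between 0.04 and 0.195 m and y of bead_1_center in the frame of amber_stand between -0.05 and 0.05 m and z of each of bead_1_center, bead_2_center in the frame of amber_stand below 0.04 m and x of bead_2_center in the frame of amber_stand between 0.04 and 0.195 m and y of bead_2_center in the frame of amber_stand between -0.05 and 0.05 m and distance of white_bead_center from where it was at the start of the episode below 0.015 m); the robot touches nothing.
It fails at once if the white bead is freed from the green bottle (distance of white_bead_center from where it was at the start of the episode above 0.02 m).
It fails at once if the amber bottle or its stand is struck hard (over 60 N) (contact force between the arm and amber_stand above 60 N).
It fails at once if the amber bottle or its stand is struck hard with the fingers (over 60 N) (contact force between the fingers and amber_stand above 60 N).
It also fails if it takes over 26 s, if anything falls off the work surface, if the arm or the gripper's body presses on something with over 40 N, if the wrist force passes 120 N, or if a joint passes its speed limit or range.

## Working session

There is one attempt and no reset: what is moved stays moved. The work goes in short steps, each a Python script; the robot and the scene stay as the last script left them, time stands still between calls to the robot, and variables do not carry over. Pictures are saved under pics/ and viewed, at most 10 in all, crops included, and the job is handed in when it is done.

```bash
mkdir -p pics; ls
python3 - <<'E'
from station import robot, fingers, vision, recognise
import cv2, numpy as np
ims=[]
for c in ["scene","side"]:
    im=vision.grab_frame(c); cv2.imwrite(f"pics/{c}0.png",im[:,:,::-1])
    k=vision.calibration(c); print(c,np.round(k["mtx"],1).tolist(),np.round(k["extrinsics"],3).tolist(),[a for a in k])
    for l in ["amber_stand","amber_tap","bead_1_center","white_bead_center"]:
        print(l,[(np.round(d["rect"],1).tolist(),round(d["p"],2)) for d in recognise(l,c)])
print(robot.current_time_s())
E
```

```text
pics
scene [[445.7, 0.0, 247.3], [0.0, 445.7, 189.7], [0.0, 0.0, 1.0]] [[0.642, -0.766, 0.018, -0.325], [0.44, 0.388, 0.81, -0.312], [-0.628, -0.512, 0.586, -1.076], [0.0, 0.0, 0.0, 1.0]] ['mtx', 'extrinsics']
amber_stand [([311.9, 242.4, 50.1, 104.5], 0.91)]
amber_tap [([318.0, 219.7, 26.4, 58.5], 0.75)]
bead_1_center []
white_bead_center []
side [[346.6, 0.0, 259.9], [0.0, 346.6, 189.3], [0.0, 0.0, 1.0]] [[0.979, -0.204, 0.01, -0.511], [0.081, 0.433, 0.898, -0.142], [-0.188, -0.878, 0.44, -0.824], [0.0, 0.0, 0.0, 1.0]] ['mtx', 'extrinsics']
amber_stand [([270.7, 270.1, 128.8, 134.8], 0.9)]
amber_tap [([280.3, 234.8, 74.6, 68.2], 0.85)]
bead_1_center []
white_bead_center []
0.5
```

View pics/scene0.png

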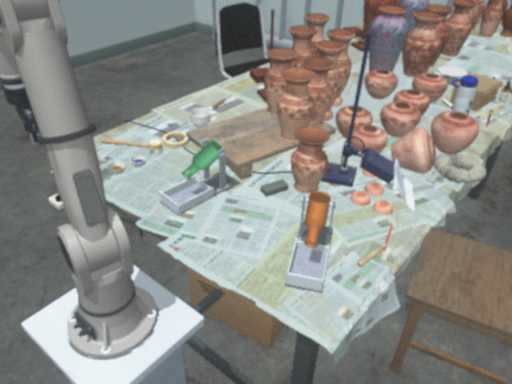

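View pics/side0.png

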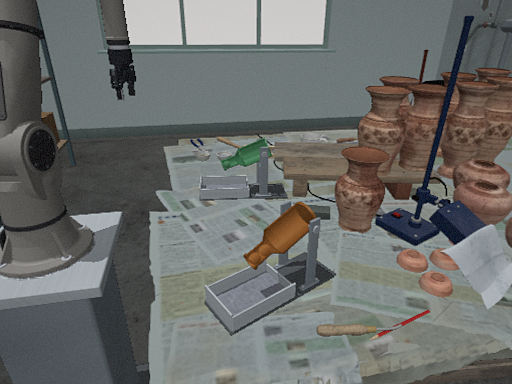

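The amber bottle is at about (317,215) in scene and (285,235) in side, with its tray towards the robot. The green one sits at (205,160) in scene and (245,155) in side, well apart from it. I'll zoom in to pick the stand's corners.

Run:
```python
import cv2, numpy as np
a=cv2.imread("pics/scene0.png")[180:300,270:350]; b=cv2.imread("pics/side0.png")[190:340,195:345]
def z(im,o,s):
    r=cv2.resize(im,None,fx=s,fy=s,interpolation=cv2.INTER_CUBIC)
    for i in range(0,im.shape[1],10): cv2.putText(r,str(i+o[0]),(i*s,8),0,.3,(0,0,255)); cv2.line(r,(i*s,0),(i*s,r.shape[0]),(90,90,0),1) if i%20==0 else 0
    for j in range(0,im.shape[0],10): cv2.putText(r,str(j+o[1]),(0,j*s+4),0,.3,(0,0,255)); cv2.line(r,(0,j*s),(r.shape[1],j*s),(90,90,0),1) if j%20==0 else 0
    return r
cv2.imwrite("pics/za.png",z(a,(270,180),5)); cv2.imwrite("pics/zb.png",z(b,(195,190),4))
```

```text
(no output)
```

View pics/za.png

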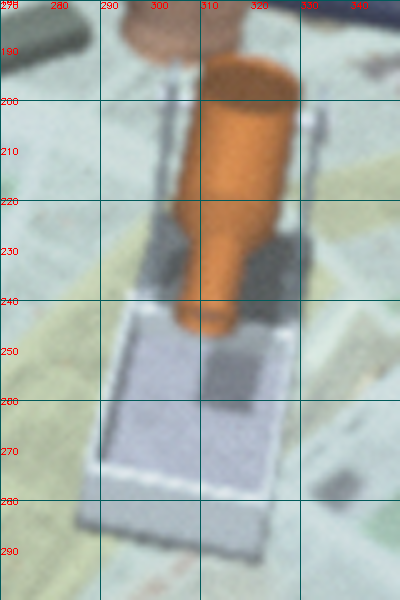

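View pics/zb.png

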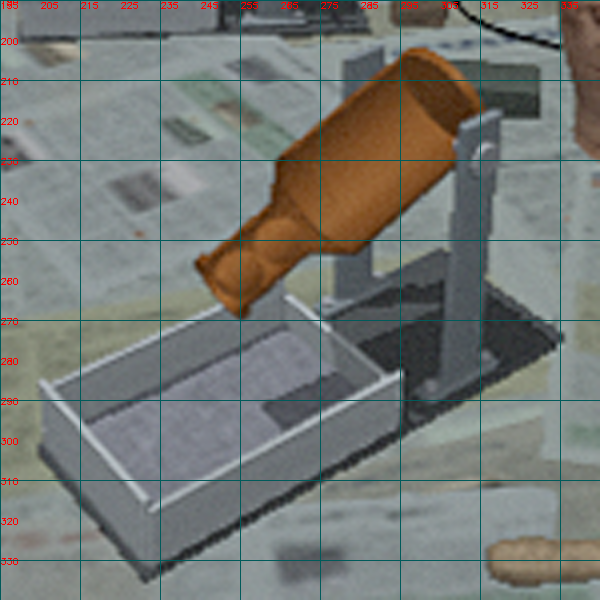

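```bash
cat > h.py <<'E'
import numpy as np
from station import vision
def proj(c,P):
    k=vision.calibration(c); P=np.atleast_2d(P); q=P@k["extrinsics"][:3,:3].T+k["extrinsics"][:3,3]
    q=q*[1,-1,-1]; u=q@np.array(k["mtx"]).T; return u[:,:2]/u[:,2:]
E
python3 - <<'E'
from h import *
from scipy.optimize import least_squares
obs={"side":[("EL",205,286.2),("ER",232.5,317),("TR",295.5,283.5),("BL",205,302.5),("BR",231.7,335),("KR",335.7,274.5),("HR",316.2,229.2)],
"scene":[("EL",288,273),("ER",323.6,280),("BL",285,285.3),("BR",322.4,292.6),("TR",329,246),("TL",297,239)]}
def model(t,e):
    xe=.188+t;yo=.044+t
    return dict(EL=(xe,-yo,.048),ER=(xe,yo,.048),TR=(.047-t,yo,.042),TL=(.047-t,-yo,.042),BL=(e,-.05,0),BR=(e,.05,0),KR=(e-.27,.05,.004),HR=(0,.045,.145))
def world(p,P):
    c,s=np.cos(p[3]),np.sin(p[3]); return P@np.array([[c,s,0],[-s,c,0],[0,0,1]])+p[:3]
def f(p,full=False):
    m=model(p[4],p[5]); r=[]
    for c,l in obs.items():
        r.append(proj(c,world(p,np.array([m[n] for n,_,_ in l])))-np.array([[u,v] for _,u,v in l]))
    return np.vstack(r).ravel()
s=least_squares(f,[.6,-.1,0,np.pi,.004,.195],loss="soft_l1",x_scale=[.1,.1,.01,.1,.002,.01])
p=s.x; print(p,np.degrees(p[3])); print(f(p).reshape(-1,2).round(1).tolist())
tap=world(p,np.array([[.069,0,.150]]))[0]; print("tap",tap,np.hypot(*tap[:2]))
for c in obs: print(c,proj(c,tap),proj(c,world(p,np.array([[0,0,.145]]))))
# independent triangulation per point
for n in ["EL","ER","TR","BL","BR"]:
    A={c:[o[1:] for o in l if o[0]==n][0] for c,l in obs.items()}
    q=least_squares(lambda X:np.r_[[proj(c,X)[0]-A[c] for c in A]].ravel(),world(p,np.array(model(p[4],p[5])[n]))); print(n,q.x.round(4))
E
```

```text
[ 5.54001272e-01 -2.12544126e-01 -1.10620617e-03  3.59174086e+00
  1.95830409e-03  1.90917452e-01] 205.79159251535634
[[-0.3, -0.4], [-0.6, -1.0], [-0.4, -0.1], [-0.3, 1.6], [1.7, 3.1], [2.1, 0.0], [-0.6, 1.0], [-0.3, -0.4], [-0.1, -0.4], [-0.2, 0.0], [0.4, 0.4], [-0.0, -2.4], [-0.6, -1.3]]
tap [ 0.49187487 -0.24256596  0.14889379] 0.5484333423914298
side [[271.72617448 229.39488194]] [[298.97300761 220.0961738 ]]
scene [[315.66974978 216.09678668]] [[318.57017053 202.21413461]]
EL [ 0.3633 -0.2545  0.0463]
ER [ 0.404  -0.3365  0.0444]
TR [ 0.5334 -0.2737  0.0382]
BL [ 0.3607 -0.2503  0.0013]
BR [ 0.4009 -0.3398  0.0051]
```

The fit is consistent: bench height is within 1 mm, and the free triangulated heights are 44–46 mm against the stated 48 mm. The tap point is at about (0.492, -0.243, 0.149), with the bottle axis at azimuth 25.8°. I'll go to hover above it and check.

Run:
```python
from h import *
from station import robot, fingers, recognise
import cv2
fingers.gripper_to(0.0)
p=robot.current_tool_pos(); print(p,robot.current_eef_rot(),robot.tip_reach)
robot.line_to([p[0],p[1],.34],velocity=.2)
T=[.492,-.243]
best=min((y for y in (25.8,-154.2) if robot.inverse_kinematics(T+[.34],[180,0,y]) is not None),key=lambda y:np.abs(np.array(robot.inverse_kinematics(T+[.34],[180,0,y]))-robot.current_joint_positions()).max())
print(best,robot.inverse_kinematics(T+[.34],[180,0,best]))
robot.move_to(T+[.34],[180,0,best])
robot.line_to(T+[.149+.017+.03],velocity=.15)
print(robot.current_tool_pos(),robot.current_time_s(),robot.current_contact_force())
a=vision.grab_frame("scene");b=vision.grab_frame("side")
z=lambda i,x,y:cv2.resize(i[y:y+150,x:x+130],None,fx=3,fy=3,interpolation=cv2.INTER_CUBIC)
cv2.imwrite("pics/hover.png",np.hstack([z(a,255,130),z(b,205,150)])[:,:,::-1])
```

```text
[0.15240432 0.52848908 0.24831293] [1.79996639e+02 1.89499514e-03 1.63915804e+02] 0.017
25.8 [  4.4328221   16.81883019  27.4016802   77.05202232  -7.65746303
  87.94441353 -33.09963232]
[ 0.4926694  -0.24339932  0.19701739] 5.9417 [ 0.44290091 -0.50534368  0.07005368]
```

View pics/hover.png

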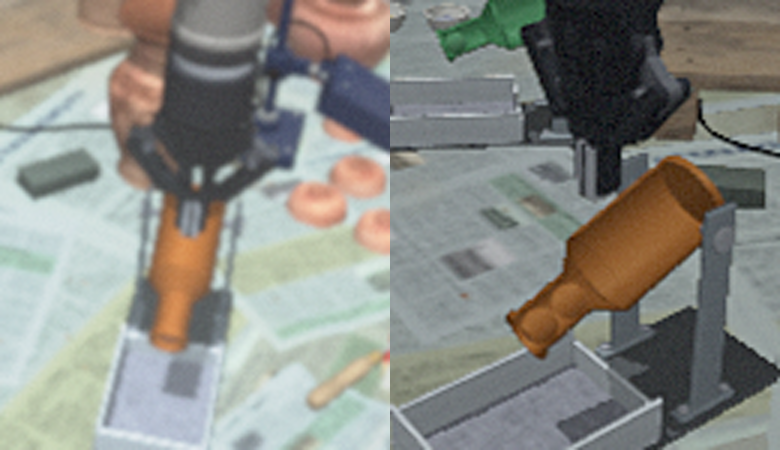

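The fingertips sit about 30 mm above the bottle, centred just behind the shoulder (left crop about (190,230), right crop about (597,193)). Both beads are still visible in the neck. Next I'll descend gently to contact, then press.

Run:
```python
from h import *
from station import robot, fingers
import cv2
x,y,_=robot.current_tool_pos()
hit=robot.line_to([x,y,.149+.017-.004],velocity=.04,f_stop=2); p=robot.current_tool_pos(); print(hit,p[2]-.017,robot.current_contact_force())
s=robot.line_to([x,y,.149+.017-.014],velocity=.03,f_stop=20); print(s,robot.current_tool_pos()[2]-.017,robot.current_contact_force())
robot.pause(1.0)
b=vision.grab_frame("side"); print(robot.current_contact_force(),robot.current_time_s())
z=lambda i,x,y:cv2.resize(i[y:y+150,x:x+130],None,fx=3,fy=3,interpolation=cv2.INTER_CUBIC)
robot.pause(.3)
c=vision.grab_frame("side")
cv2.imwrite("pics/press.png",np.hstack([z(b,205,170),z(c,205,170)])[:,:,::-1])
```

```text
True 0.15001094424240596 [0.09396711 0.38223499 4.01754329]
False 0.13487430943195966 [-1.92339927  0.71155796  6.51556644]
[-2.0342425   1.6897872   6.72598982] 8.425
```

View pics/press.png

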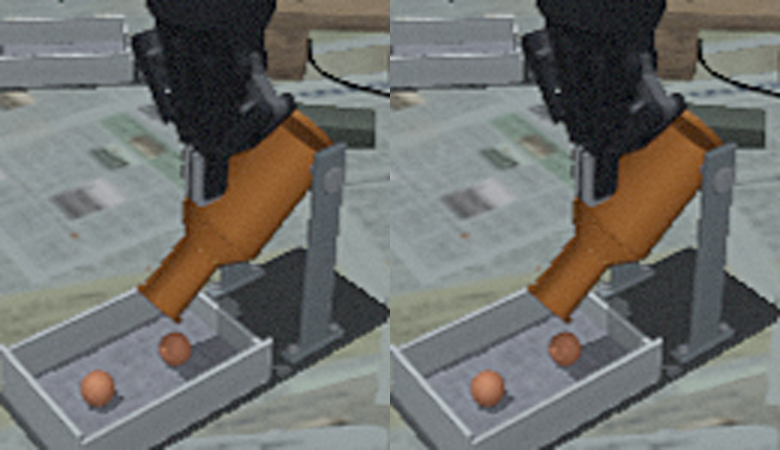

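Both beads lie in the tray, at about (97,388) and (173,350) in the left crop. I'll retreat slowly and check once more.

Run:
```python
from h import *
from station import robot
import cv2
x,y,z0=robot.current_tool_pos()
robot.line_to([x,y,z0+.03],velocity=.03); robot.line_to([x,y,.30],velocity=.15); robot.pause(.5)
c=vision.grab_frame("side"); print(robot.current_contact_force(),robot.current_time_s())
cv2.imwrite("pics/end.png",cv2.resize(c[120:340,180:350],None,fx=2.5,fy=2.5)[:,:,::-1])
```

```text
[-0.76433308 -0.16326998  0.39846981] 11.4083
```

View pics/end.png

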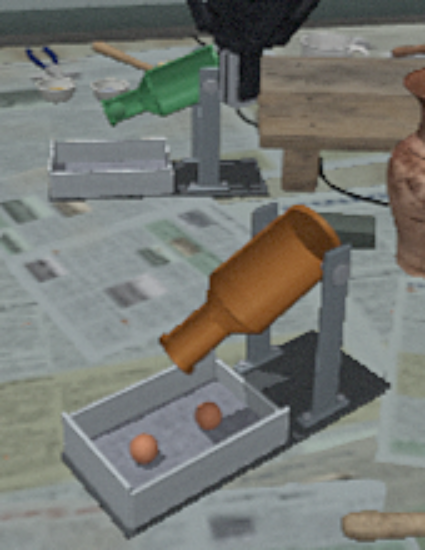

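The bottle has sprung back and both beads rest in the tray ((145,448) and (208,415)). The green bottle is untouched and the arm is clear.

```bash
python3 -c "
from station import workorder
print(workorder.close_job())"
```

```text
the job is handed in; nothing more can be done
None
```

Both copper beads are in the amber bottle's tray after one gentle press (about 7 N on the wrist sensor), the green bottle was never touched, and the job was handed in at about 11.4 s; no verdict was returned.

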